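Release and slide off the filter lid of a microscope light source

ROBOT

A 6-joint arm with a two-finger parallel gripper is mounted at the origin on the work surface. World frame = base frame: x ahead of the robot, y to its left, z up, the work surface at z = 0. Lengths are in m, angles in rad, forces in N, time in s.
With the tool pointing down it reaches from about 0.3 to 0.875 m from the base axis. Payload 6.4 kg.
Tool frame: the origin (TCP) lies between the finger pads; the fingertips stand ctrl.tip_extent ahead of it and the grasp point (between the pads) is the TCP (ctrl.tip_extent is the distance from the TCP to the fingertips, in m); z points along the fingers, y is the line along which they close (so a half turn about z gives the same grasp; the last joint's range is limited). The gripper opens to 85 mm and grips with 20 to 120 N. Pads are 22 mm wide; open, the fingers measure 114 mm over their backs; the gripper's body (76 mm by 85 mm) begins 54 mm behind the grasp point. The pads swing forward as they close: fully open they stand 13 mm farther back than shut.
Start: joints at [-1.373, 0.181, 1.607, -0, 1.354, -0.206], TCP at [0.226, -0.529, 0.25] pointing down, gripper open.
Joint ranges: [-2.99, 2.99], [-0.89, 2.07], [0.3, 2.58], [-1.14, 4.28], [0, 2.63], [-3.12, 3.12]. Speed limits (rad/s): [2.57, 2.57, 3.01, 3.14, 3.14, 3.14].

INTERFACE

Orientations are given as a unit quaternion [w, x, y, z].
In Python, from bench import ctrl gives the robot as it stands.
- The arm moves only by the tool send_rows, never from a script. Its arguments are lists of equal length, an entry for each row: "dr": the turn, a rotation vector about the tool's x, y, z in units of 6 degrees (1.0 is 6 degrees), a list of three; "xyz": the shift along the tool's x, y, z in cm, a list of three; "jaw": the opening in per cent of the stroke, from 0 (shut) to 100 (fully open). In form: {"dr": [[wx, wy, wz], ...], "xyz": [[dx, dy, dz], ...], "jaw": [jaw, ...]}. A call has exactly 8 rows; each row is the pose to reach, as a shift and turn from the pose commanded when the call began, along the tool's axes at that moment; what a row does not reach only later rows make up. A row lasts 1/8 s, in which the tool goes at most 62.5 mm and 10.7 degrees, less where a joint would pass 70% of its speed; a pose out of reach is approached as far as the arm can. A call with a gripper value outside its range is refused whole. The fingers move at their own pace and stop on an object; the grip force is fixed at half the most. Time passes only in rows, so rows that repeat a pose let the fingers close, or fill a call up. It gives the time, the measured TCP pose, the force, the opening and the grip force at its end, in the units of the state.
- ctrl.get_obs(): the state, without advancing time (a new reading comes with each control period).
- ctrl.camera(name): name is "scene" or "top" or "wrist"; returns the picture (384x512x3 uint8, red, green, blue); there is no depth.
- ctrl.calibration(name): a dict with "camera_matrix" (3x3 intrinsics, pixels), "world_from_camera" (4x4, takes a point from camera to world coordinates). Camera axes: x right, y up, looking along -z (the intrinsics and any distortion apply to the point x, -y, -z); pixel columns grow to the right and rows downward; lengths in m; the calibration is good to about 2 mm. A picture is of the moment at which its call begins: read the wrist's pose just before it. calibration takes no time and is no camera call; for the wrist camera it gives the pose at the moment of the call.
- ctrl.hand_in(): hands the job in; it is judged then, once.
The state is a dict: "time_s": time; "q": joint angles; "dq": joint speeds; "joint_efforts": joint torques, N m; "eef_pos": TCP position; "eef_rot": TCP orientation; "wrist_force": force on the tool from outside, world axes, zero at the start; "torque": the same for the moment, N m; "opening": opening from 0.0 (shut) to 1.0 (fully open); "grasp_force": force on a finger pad.
Only numpy, scipy, OpenCV 4.12 (cv2) and the standard library are available. Lean on these libraries where they do the work, as an engineer would, in place of code of your own. Each camera call takes 0.05 s, during which the arm holds its last target. There are 200 camera calls.

TASK

Open the air filter of the microscope's lamp unit: press the orange snap tab in with a fingertip until the lid springs free, then push the grey lid along the top of the unit, away from the tab, until the whole filter opening is uncovered. Leave the lid lying flat and wholly on the unit's top; do not lift or force it, and leave the flask, bottle and objective beside the unit undisturbed.

Things in the scene. Friction and masses are not known exactly. Their poses are not given: they have to be found in the camera images.
- unit: White lamp unit fixed on the bench, 285 (its x) x 170 (its y) mm, flat top plate 110 mm above the bench. Origin: centre of its underside. Its x axis points from the tab end to the bare end, the way the lid slides off. Black rails 9 mm high, 51 to 63 mm either side of the centre line, x = -82.5 to +17.5 mm, hold the lid's side flanges under their lips so that it slides along x only.
- opening (a point): Centre of the filter opening, level with the unit's top plate, on its centre line at x = -28.5 mm: 68 mm (unit x, from -62.5 to +5.5 mm) by 80 mm, 8 mm deep, a blue pleated filter inside. Covered by the lid at the start. From x = +17.5 mm to the unit's end at x = +142.5 mm the top is plain and flat.
- lid: Grey louvred filter lid, loose, about 0.1 to 0.2 kg. Origin: centre of its underside; at the start at unit x = -32.5, y = 0, z = 110 mm, axes parallel to the unit's. Base plate 100 (x) x 112 (y) x 4 mm; on it a hump 94 mm wide from lid x = -32 to +48 mm, top at 20 mm. It slides with plain friction and stays where left. Opening bare: origin past unit x = +55.5 mm; wholly on the top: up to +92.5 mm.
- push_face (a point): Centre of the upright rear face of the lid's hump, at lid x = -32 mm, 12 mm above the lid's underside; the face is 94 mm wide and 16 mm tall. The place to push the freed lid, along unit +x.
- tab (a joint): Travel of the orange snap tab, m: 0 up (latched), 0.006 fully in (straight down); spring 3 N at 0, 5.4 N fully in. Its barb stands in a window in the lid's base and holds it; past 0.004 it frees the lid, and two springs kick the lid about 6 mm along unit +x. The lid then keeps the tab near 0.004 until it has slid 15 mm, when the tab springs up behind it.
- tab_pad (a point): Centre of the top face of the orange tab's touch pad, 28 mm (along unit x) by 30 mm, standing 9 mm above the top plate (119 mm above the bench) when up; on the unit's centre line at x = -99.5 mm, right behind the lid's rear edge (3 mm gap). Moves down with the tab.
- flask_mid (a point): Centre of a clear culture flask lying flat, 120 x 78 x 32 mm with a green cap, on the bench near the unit. Leave alone.
- cleaner_mid (a point): Centre of a small green lens cleaner bottle with a blue cap, diameter 42 mm, 115 mm tall, upright on the bench near the unit. Leave alone.
- objective_mid (a point): Centre of a steel and brass microscope objective, diameter 33 mm, 50 mm tall, upright on the bench near the unit. Leave alone.
There are look-alikes about, which are no part of the job. Of the things shaped like the lid, the grey one is meant.

How it is judged:
On the way, in this order (a step that is already met when the one before it is completed fails the run):
1. the snap tab is pressed in (value of joint tab above 0.004 m and x of lid in the frame of unit below 0 m), for 0.02 s.
2. the lid has been pushed clear of the filter opening (x of lid in the frame of unit above 0.053 m), for 0.05 s.
At the end, for the whole second after the job is handed in: Lid origin between x = +53 and +96 mm in the unit's frame (opening bare, lid wholly on top), within 30 mm of the centre line, turned under 0.35 rad, flat on the top plate (underside within 3 mm, tilt under 0.05 rad), at rest; the tab has sprung back up (x of lid in the frame of unit between 0.053 and 0.096 m and y of lid in the frame of unit between -0.03 and 0.03 m and z of lid in the frame of unit between 0.107 and 0.113 m and angle between lid's own z axis and vertical below 0.05 rad and angle between the x axis of lid and the x axis of unit, either way round below 0.35 rad and linear speed of lid below 0.01 m/s and value of joint tab below 0.001 m); the robot touches nothing.
It fails at once if the lid is lifted or tipped (z of lid in the frame of unit above 0.12 m or angle between lid's own z axis and vertical above 0.2 rad).
It fails at once if the lid is squeezed or forced (over 40 N) (contact force between the fingers and lid above 40 N).
It fails at once if the culture flask is disturbed (moved over 15 mm or tipped) (distance of flask_mid from where it was at the start of the episode above 0.015 m or angle between flask_mid's own z axis and vertical above 0.3 rad).
It fails at once if the lens cleaner bottle is disturbed (moved over 15 mm or tipped) (distance of cleaner_mid from where it was at the start of the episode above 0.015 m or angle between cleaner_mid's own z axis and vertical above 0.3 rad).
It fails at once if the objective is disturbed (moved over 15 mm or tipped) (distance of objective_mid from where it was at the start of the episode above 0.015 m or angle between objective_mid's own z axis and vertical above 0.3 rad).
It also fails if it takes over 40 s, if anything falls off the work surface, if the arm or the gripper's body presses on something with over 40 N, if the wrist force passes 120 N, or if a joint passes its speed limit or range.

## Working session

There is one attempt and no reset: what is moved stays moved. The work goes in short steps, Python scripts to look and compute and a tool call to move; the robot and the scene stay as the last step left them, time stands still between calls to the robot, and variables do not carry over. Pictures are saved under pics/ and viewed, at most 10 in all, crops included, and the job is handed in when it is done.

Besides the shell and the picture viewer there is one more tool, called by a JSON object that holds its "api" and its "payload", one argument or row to a line. send_rows: Moves the arm, as the interface text tells. Its arguments: {"type":"object","properties":{"dr":{"type":"array","items":{"type":"array","items":{"type":"number"}}},"xyz":{"type":"array","items":{"type":"array","items":{"type":"number"}}},"jaw":{"type":"array","items":{"type":"number"}}},"required":["dr","xyz","jaw"]}

```bash
mkdir -p pics; python3 - <<'E'
from bench import ctrl
import cv2,numpy as np
o=ctrl.get_obs();print({k:np.round(o[k],3).tolist() for k in o}, ctrl.tip_extent)
for n in ("scene","top"):
    im=ctrl.camera(n);cv2.imwrite(f"pics/{n}0.png",cv2.resize(im[:,:,::-1],(800,600),interpolation=cv2.INTER_CUBIC))
    cv2.imwrite(f"pics/{n}raw.png",im[:,:,::-1])
    print(n,ctrl.calibration(n))
E
```

```text
{'time_s': 0.0, 'q': [-1.373, 0.182, 1.608, -0.0, 1.354, -0.206], 'dq': [0.001, 0.001, -0.001, 0.001, 0.001, 0.0], 'joint_efforts': [0.001, -44.486, -35.134, -0.0, 0.009, -0.0], 'eef_pos': [0.226, -0.528, 0.249], 'eef_rot': [-0.001, 0.98, 0.201, 0.0], 'wrist_force': [0.601, -0.226, -0.821], 'torque': [-0.058, 0.037, -0.035], 'grasp_force': 0.0, 'opening': 1.0} 0.019
scene {'camera_matrix': array([[372.60004494,   0.        , 259.31830794],
       [  0.        , 372.60004494, 198.59907255],
       [  0.        ,   0.        ,   1.        ]]), 'world_from_camera': array([[-0.67759036, -0.63281427,  0.37472309,  0.87280308],
       [ 0.73533432, -0.59157221,  0.33064445,  0.20627087],
       [ 0.01243924,  0.49958825,  0.86617368,  0.73059839],
       [ 0.        ,  0.        ,  0.        ,  1.        ]])}
top {'camera_matrix': array([[487.17244069,   0.        , 246.91185201],
       [  0.        , 487.17244069, 191.65606623],
       [  0.        ,   0.        ,   1.        ]]), 'world_from_camera': array([[-0.10786658,  0.96606642, -0.23469228,  0.35401722],
       [-0.99415249, -0.10361423,  0.0304126 , -0.02752482],
       [ 0.00506313,  0.23660042,  0.97159385,  1.20441056],
       [ 0.        ,  0.        ,  0.        ,  1.        ]])}
```

View pics/scene0.png

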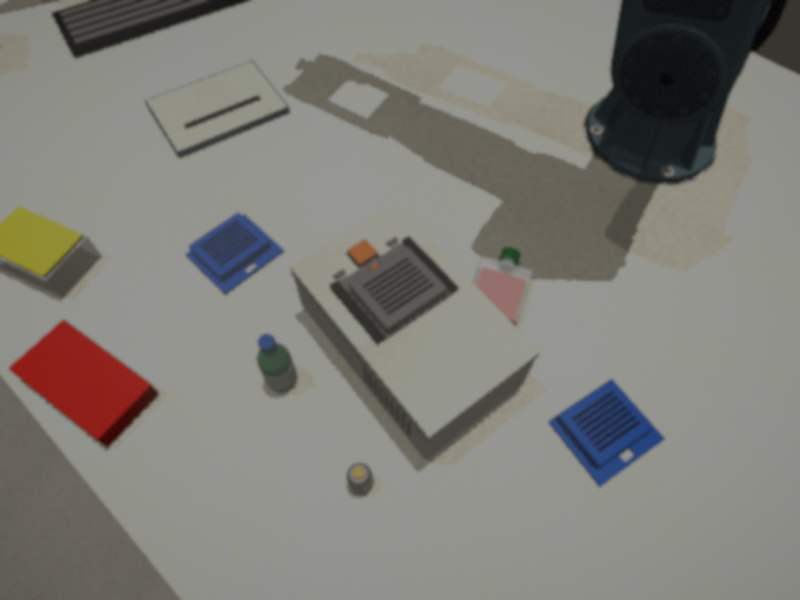

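View pics/top0.png

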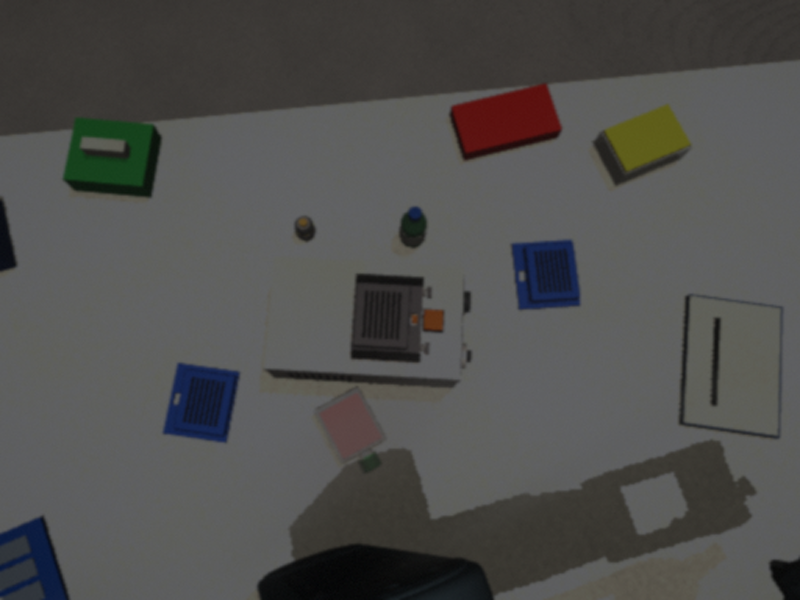

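The scene view shows the unit in the middle, with the orange tab at (362,252), the grey lid at (400,285), the bottle at (277,362), the objective at (360,478) and the flask at (505,285). In the top view the tab is at (433,320), the grey lid at (388,316), and the unit's bare end is to the left.

These could be taken for the lid, in top view pixels:
- grey lid on the unit (388,316)
- blue louvred lid (550,273)
- blue louvred lid (203,402)

I choose the grey one with the orange tab behind it, and check it in a close crop.

```bash
python3 - <<'E'
import cv2
im=cv2.imread("pics/topraw.png")[155:255,165:315]
im=cv2.convertScaleAbs(im,alpha=1.5)
cv2.imwrite("pics/crop.png",cv2.resize(im,None,fx=5.333,fy=5.333,interpolation=cv2.INTER_CUBIC))
E
```

```text
(no output)
```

View pics/crop.png

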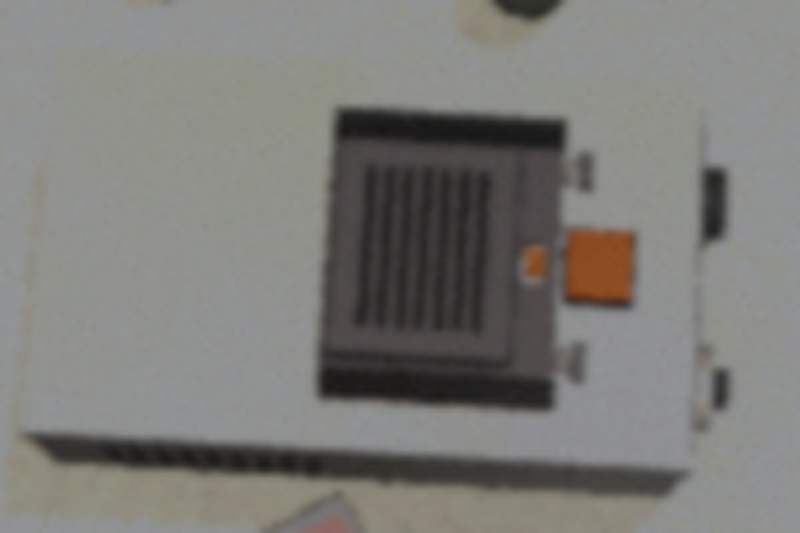

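The crop shows the grey lid between the black rails, with the orange pad at (600,267), its barb window at (535,262), and the rail corners at (338,108), (567,120), (553,408) and (320,397). Unit +x points left in the image. Next I fit the unit's pose.

```bash
cat > h.py <<'E'
import numpy as np, cv2
from scipy.optimize import least_squares
from scipy.spatial.transform import Rotation as R
def proj(P,c):
    K,T=c["camera_matrix"],c["world_from_camera"]
    p=(np.asarray(P)-T[:3,3])@T[:3,:3]
    p=p*[1,-1,-1]
    q=p@K.T
    return q[:,:2]/q[:,2:]
def w(u,P):
    P=np.asarray(P,float);x,y,a=u
    return np.c_[x+np.cos(a)*P[:,0]-np.sin(a)*P[:,1], y+np.sin(a)*P[:,0]+np.cos(a)*P[:,1],P[:,2]]
E
python3 - <<'E'
from h import *
from bench import ctrl
c=ctrl.calibration("top");s=ctrl.calibration("scene")
px=np.array([(338,108),(567,120),(553,408),(320,397),(567,230),(635,230),(633,302),(565,303),(25,432),(692,470)],float)
px=(px+.5)/5.333-.5+[165,155]
P=np.array([(17.5,-63,119),(-82.5,-63,119),(-82.5,63,119),(17.5,63,119),(-85.5,-15,119),(-113.5,-15,119),(-113.5,15,119),(-85.5,15,119),(142.5,85,110),(-142.5,85,110)])/1000
# scene (800x600 view): unit corners, pad centre
px2=(np.array([(292,270),(428,432),(537,355),(362,252)])+.5)/1.5625-.5
P2=np.array([(-142.5,-85,110),(142.5,-85,110),(142.5,85,110),(-99.5,0,119)])/1000
def f(u): return np.r_[(proj(w(u,P),c)-px).ravel()]
def g(u): return np.r_[f(u),(proj(w(u,P2),s)-px2).ravel()]
for F in (f,g):
    r=least_squares(F,[.5,0,1.57],loss="soft_l1");print(r.x,np.round(F(r.x).reshape(-1,2),1).tolist())
u=r.x
o=ctrl.get_obs();Rt=R.from_quat(np.r_[o["eef_rot"][1:],o["eef_rot"][0]])
print(Rt.as_matrix().round(3))
print(w(u,[(-99.5e-3,0,.119),(-64.5e-3,0,.122)]))
E
```

```text
[ 0.5955656  -0.02892297  1.40743189] [[-0.2, 0.0], [0.1, 0.2], [0.3, 0.1], [-0.4, -0.3], [0.5, -0.2], [-0.0, 0.5], [-0.1, -0.2], [0.3, -1.0], [-0.8, 0.3], [0.2, 0.2]]
[ 0.596447   -0.02925648  1.40076657] [[0.1, -0.4], [0.4, 0.0], [0.2, -0.1], [-0.5, -0.8], [0.6, -0.3], [0.1, 0.4], [-0.1, -0.2], [0.3, -1.2], [-0.9, -0.5], [-0.0, 0.2], [-1.1, -2.9], [0.8, 3.4], [2.5, -1.6], [0.9, -0.9]]
[[ 0.92   0.393 -0.   ]
 [ 0.393 -0.92   0.002]
 [ 0.    -0.002 -1.   ]]
[[ 0.57961044 -0.12732166  0.119     ]
 [ 0.58553284 -0.09282637  0.122     ]]
```

```bash
cat >> h.py <<'E'
U=(0.5956,-0.0289,1.4074)
def to(ux,uy,tipz,dyaw=0):
    from bench import ctrl
    o=ctrl.get_obs();M=R.from_quat(np.r_[o["eef_rot"][1:],o["eef_rot"][0]]).as_matrix()
    t=w(U,[(ux/1e3,uy/1e3,tipz/1e3+ctrl.tip_extent)])[0]
    a=U[2]
    G=np.array([[np.cos(a),np.sin(a),0],[np.sin(a),-np.cos(a),0],[0,0,-1]])
    v=R.from_matrix(M.T@G).as_rotvec(degrees=True)/6
    p=o["eef_pos"];d=p-[U[0],U[1],0];c,s=np.cos(a),np.sin(a)
    print("xyz cm",(M.T@(t-p)*100).round(2),"dr",v.round(2),"| now unit mm",(np.array([c*d[0]+s*d[1],-s*d[0]+c*d[1],p[2]-ctrl.tip_extent])*1e3).round(1),"F",o["wrist_force"].round(1),"t",round(o["time_s"],2))
E
python3 -c "
from h import *
to(-101,0,180)"
```

```text
xyz cm [ 48.2  -22.87   5.1 ] dr [-0.01 -0.01 -9.58] | now unit mm [-552.9  283.6  230.5] F [-0.4  0.9 -0.1] t 0.1
```

{"api": "send_rows", "payload": {
  "dr": [
    [0,0,-1.2],
    [0,0,-2.4],
    [0,0,-3.6],
    [0,0,-4.8],
    [0,0,-6],
    [0,0,-7.2],
    [0,0,-8.4],
    [0,0,-9.58]
  ],
  "xyz": [
    [4.8,-2.3,0],
    [9.6,-4.6,0],
    [14.4,-6.9,0],
    [19.2,-9.2,0],
    [24,-11.5,0],
    [28.8,-13.8,0],
    [33.6,-16,0],
    [38.4,-18.3,0]
  ],
  "jaw": [0,0,0,0,0,0,0,0]
}}

```text
time_s: 1.1
eef_pos: [0.508, -0.2081, 0.25]
eef_rot: [-0.0, 0.761, 0.648, -0.0]
wrist_force: [0.2, -0.5, -0.9]
opening: 0.0
grasp_force: 0.0
```

```bash
python3 -c "
from h import *
to(-101,0,150)"
```

```text
xyz cm [8.98 5.77 8.1 ] dr [-0.   -0.    0.04] | now unit mm [-191.    57.3  231. ] F [ 0.2 -0.5 -0.9] t 1.1
```

{"api": "send_rows", "payload": {
  "dr": [
    [0,0,0],
    [0,0,0],
    [0,0,0],
    [0,0,0],
    [0,0,0],
    [0,0,0],
    [0,0,0.04],
    [0,0,0.04]
  ],
  "xyz": [
    [2,1.5,1],
    [4,3,2.5],
    [6,4.5,4.5],
    [8,5.3,6.5],
    [9,5.77,8.1],
    [9,5.77,8.1],
    [9,5.77,8.1],
    [9,5.77,8.1]
  ],
  "jaw": [0,0,0,0,0,0,0,0]
}}

```text
time_s: 2.1
eef_pos: [0.579, -0.1311, 0.1703]
eef_rot: [0.001, 0.764, 0.645, 0.0]
wrist_force: [-0.5, 0.4, -0.0]
opening: -0.002
grasp_force: 0.0
```

```bash
python3 - <<'E'
from h import *
from bench import ctrl
to(-101,0,125)
a=ctrl.camera("wrist"); b=ctrl.camera("top")[145:255,165:315]
cal=ctrl.calibration("wrist")
P=np.array([(-85.5,-15,119),(-113.5,-15,119),(-113.5,15,119),(-85.5,15,119)])/1e3
print(proj(w(U,P),cal).round(0).tolist())
cv2.imwrite("pics/w1.png",cv2.convertScaleAbs(np.hstack([a,cv2.resize(b,(524,384))])[:,:,::-1],alpha=1.4)[:, :])
i=cv2.imread("pics/w1.png");cv2.imwrite("pics/w1.png",cv2.resize(i,(800,297)))
E
```

```text
xyz cm [ 0.26 -0.04  2.63] dr [ 0.02  0.01 -0.05] | now unit mm [-103.6   -0.3  151.3] F [-0.5  0.4 -0. ] t 2.1
[[278.0, 197.0], [277.0, 241.0], [228.0, 241.0], [227.0, 197.0]]
```

View pics/w1.png

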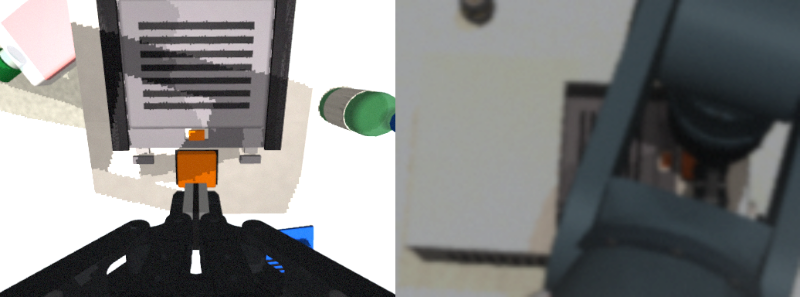

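The wrist view shows the pad at raw pixels (229–281, 196–241). My fit predicts (228–278, 197–241), so the pose holds. The fingers are in line behind the tab, so I go down.

{"api": "send_rows", "payload": {
  "dr": [
    [0,0,0],
    [0,0,0],
    [0,0,0],
    [0,0,0],
    [0,0,0],
    [0,0,0],
    [0,0,0],
    [0,0,0]
  ],
  "xyz": [
    [0.1,0,0.5],
    [0.1,0,1],
    [0.1,0,1.5],
    [0.1,0,2],
    [0.1,0,2.4],
    [0.1,0,2.6],
    [0.1,0,2.6],
    [0.1,0,2.6]
  ],
  "jaw": [0,0,0,0,0,0,0,0]
}}

```text
time_s: 3.2
eef_pos: [0.5791, -0.1293, 0.1435]
eef_rot: [0.0, 0.764, 0.645, 0.0]
wrist_force: [0.5, -0.1, -0.5]
opening: -0.001
grasp_force: 0.0
```

```bash
python3 -c "
from h import *
to(-101,0,113.5)"
```

```text
xyz cm [ 0.07 -0.    1.1 ] dr [ 0.    0.   -0.04] | now unit mm [-101.7   -0.   124.5] F [ 0.5 -0.1 -0.5] t 3.2
```

{"api": "send_rows", "payload": {
  "dr": [
    [0,0,0],
    [0,0,0],
    [0,0,0],
    [0,0,0],
    [0,0,0],
    [0,0,0],
    [0,0,0],
    [0,0,0]
  ],
  "xyz": [
    [0,0,0.2],
    [0,0,0.4],
    [0,0,0.6],
    [0,0,0.8],
    [0,0,0.95],
    [0,0,1.1],
    [0,0,1.1],
    [0,0,1.1]
  ],
  "jaw": [0,0,0,0,0,0,0,0]
}}

```text
time_s: 4.2
eef_pos: [0.579, -0.1294, 0.1325]
eef_rot: [0.0, 0.764, 0.645, -0.0]
wrist_force: [-2.8, 0.2, 5.0]
opening: 0.002
grasp_force: 2.5
```

```bash
python3 - <<'E'
from h import *
from bench import ctrl
to(-101,0,130)
a=ctrl.camera("wrist")
cv2.imwrite("pics/w2.png",cv2.convertScaleAbs(a[:,:,::-1],alpha=1.0))
E
```

```text
xyz cm [ 0.08  0.01 -1.65] dr [ 0.    0.   -0.04] | now unit mm [-1.018e+02  1.000e-01  1.135e+02] F [-2.8  0.2  5. ] t 4.2
```

View pics/w2.png

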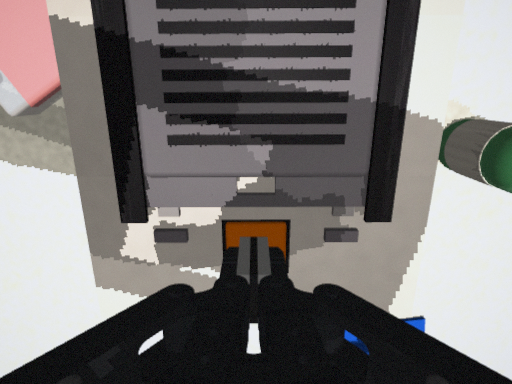

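The view shows the barb gone from the window at (256,185). The lid's rear edge, at row 207, now stands ahead of the rail ends at row 222, so the lid is free. Next I lift and go over behind the hump.

{"api": "send_rows", "payload": {
  "dr": [
    [0,0,0],
    [0,0,0],
    [0,0,0],
    [0,0,0],
    [0,0,0],
    [0,0,0],
    [0,0,0],
    [0,0,0]
  ],
  "xyz": [
    [0,0,-0.6],
    [0,0,-1.2],
    [0,0,-1.2],
    [1,0,-1.2],
    [2,0,-1],
    [2.4,0,-0.6],
    [2.4,0,-0.6],
    [2.4,0,-0.6]
  ],
  "jaw": [0,0,0,0,0,0,0,0]
}}

```text
time_s: 5.25
eef_pos: [0.5829, -0.1056, 0.1382]
eef_rot: [-0.0, 0.764, 0.645, -0.0]
wrist_force: [-0.1, 0.2, 0.1]
opening: 0.002
grasp_force: 0.0
```

```bash
python3 -c "
from h import *
to(29,0,119.5)"
```

```text
xyz cm [10.67 -0.04 -0.04] dr [-0.    0.   -0.04] | now unit mm [-7.770e+01  1.000e-01  1.192e+02] F [-0.1  0.2  0.1] t 5.25
```

{"api": "send_rows", "payload": {
  "dr": [
    [0,0,0],
    [0,0,0],
    [0,0,0],
    [0,0,0],
    [0,0,0],
    [0,0,0],
    [0,0,0],
    [0,0,0]
  ],
  "xyz": [
    [0.4,0,0],
    [0.8,0,0],
    [1.2,0,0],
    [1.7,0,0],
    [2.3,0,0],
    [2.9,0,0],
    [3.5,0,0],
    [4,0,0]
  ],
  "jaw": [0,0,0,0,0,0,0,0]
}}

```text
time_s: 6.25
eef_pos: [0.5898, -0.0656, 0.1384]
eef_rot: [0.0, 0.764, 0.645, 0.0]
wrist_force: [0.2, -2.6, -0.2]
opening: -0.001
grasp_force: 1.0
```

```bash
python3 -c "
from h import *
to(29,0,119.5)"
```

```text
xyz cm [ 6.62 -0.05 -0.01] dr [ 0.    0.   -0.04] | now unit mm [-37.2  -0.2 119.4] F [ 0.2 -2.6 -0.2] t 6.25
```

The force is 2.6 N, plain sliding friction. I carry on with the push.

{"api": "send_rows", "payload": {
  "dr": [
    [0,0,0],
    [0,0,0],
    [0,0,0],
    [0,0,0],
    [0,0,0],
    [0,0,0],
    [0,0,0],
    [0,0,0]
  ],
  "xyz": [
    [0.6,0,0],
    [1.2,0,0],
    [1.8,0,0],
    [2.4,0,0],
    [3,0,0],
    [3.6,0,0],
    [4.1,0,0],
    [4.5,0,0]
  ],
  "jaw": [0,0,0,0,0,0,0,0]
}}

```text
time_s: 7.25
eef_pos: [0.5973, -0.0215, 0.1384]
eef_rot: [0.0, 0.764, 0.645, -0.0]
wrist_force: [0.2, -3.5, 2.6]
opening: -0.005
grasp_force: 1.5
```

{"api": "send_rows", "payload": {
  "dr": [
    [0,0,0],
    [0,0,0],
    [0,0,0],
    [0,0,0],
    [0,0,0],
    [0,0,0],
    [0,0,0],
    [0,0,0]
  ],
  "xyz": [
    [0.5,0,0],
    [0.9,0,0],
    [1.3,0,0],
    [1.7,0,0],
    [2,0,0],
    [2.1,0,0],
    [2.1,0,0],
    [2.1,0,0]
  ],
  "jaw": [0,0,0,0,0,0,0,0]
}}

```text
time_s: 8.25
eef_pos: [0.6005, -0.0008, 0.138]
eef_rot: [-0.0, 0.764, 0.645, 0.0]
wrist_force: [0.3, -1.2, 0.5]
opening: 0.0
grasp_force: 0.4
```

{"api": "send_rows", "payload": {
  "dr": [
    [0,0,0],
    [0,0,0],
    [0,0,0],
    [0,0,0],
    [0,0,0],
    [0,0,0],
    [0,0,0],
    [0,0,0]
  ],
  "xyz": [
    [-0.5,0,0],
    [-1,0,0],
    [-1.5,0,-1],
    [-2,0,-3],
    [-4,0,-5],
    [-7,0,-8],
    [-10,0,-10],
    [-12,0,-12]
  ],
  "jaw": [0,0,0,0,0,0,0,0]
}}

```text
time_s: 9.25
eef_pos: [0.5804, -0.122, 0.2612]
eef_rot: [0.001, 0.764, 0.645, 0.0]
wrist_force: [0.9, 0.3, -1.1]
opening: 0.0
grasp_force: 0.0
```

```bash
python3 - <<'E'
from h import *
from bench import ctrl
to(29,0,119.5)
a=ctrl.camera("wrist");b=ctrl.camera("scene");c=ctrl.calibration("wrist")
# predicted lid base corners (x=72) and pad corners
P=np.array([(22,-56,114),(22,56,114),(40,-47,130),(40,47,130),(-85.5,-15,119),(-85.5,15,119)])/1e3
print(proj(w(U,P),c).round().tolist())
b=cv2.resize(b[130:310,160:360],None,fx=384/180,fy=384/180,interpolation=cv2.INTER_CUBIC)
i=np.hstack([a,b])[:,:,::-1];print(i.shape)
cv2.imwrite("pics/w3.png",cv2.resize(i,(800,int(384*800/i.shape[1]))))
E
```

```text
xyz cm [12.34 -0.12 12.25] dr [ 0.02  0.01 -0.06] | now unit mm [-9.430e+01 -1.000e-01  2.422e+02] F [ 0.9  0.3 -1.1] t 9.25
[[320.0, 37.0], [177.0, 38.0], [313.0, 5.0], [182.0, 7.0], [267.0, 173.0], [233.0, 173.0]]
(384, 939, 3)
```

View pics/w3.png

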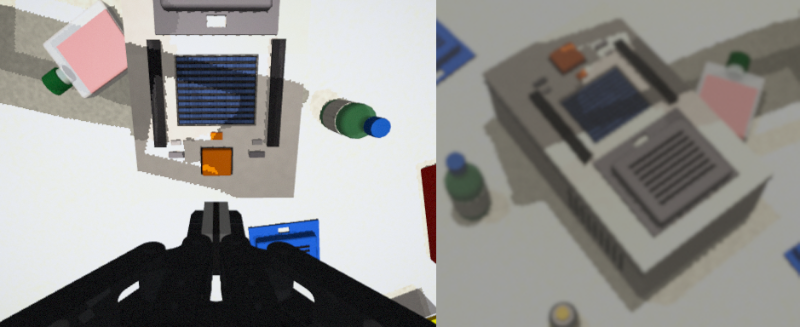

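The opening with its blue filter, at (216,90), is fully bare. The lid lies flat and straight with its rear edge at raw row 41, which puts its origin at about x = 69 mm. The tab's front edge is at row 172 as predicted for "up", and the gripper is clear.

```bash
python3 -c "
from bench import ctrl
print(ctrl.hand_in())"
```

```text
the job is handed in; nothing more can be done
None
```

I pressed the tab until the lid sprang free and slid the lid to about x = +69 mm in the unit's frame, so the opening is fully uncovered; the last picture shows the lid flat on top, the tab up and the gripper clear, and I handed the job in at about 9 s (no verdict was returned).

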